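Clamp a bent-wood handle in its holding jig

TASK

Clamp the U-shaped bent-wood handle in the holding jig, ready for sanding. Lift out the offcut that lies inside the handle and set it down on the bench top, clear of the jig board; then slide and turn the handle on the board, never lifting it off, until both of its ends rest right home in the two V-notched stops with the centre block between its legs, and swing the clamp bar fully closed against its back. Leave the other things on the bench where they are.

Things in the scene. Friction and masses are not known exactly. Their poses are not given: they have to be found in the camera images.
- holding_jig: Holding jig: plywood board 320 x 226 x 18 thick, fixed to the bench; origin on the bench surface, board top at z = 18. Its +x is the direction in which the handle slides home. In its frame the board spans x = -170 to 150, y = -113 to 113. On it stand two V-notched stops and a centre block between them, at its +x end (see notch_a, notch_b, block_top), and the hinged clamp bar.
- bent_handle: U of round wooden rod 16 thick, flat on the board, 126 wide (y), 121 long (x), 94 between the legs; 0.13 to 0.24 kg. Origin under the middle of its outline, at its underside. Legs along x at y = 55 and -55, open end to +x (x = 60). Straight back along y, outer face x = -60.5, inner face x = -44.5, straight for y = -39 to 39. Home: frame parallel to the jig's, origin at x = 47.5, y = 0 of the jig.
- end_a (a point): Centre of the rounded end of the handle's leg on its +y side (x = 52.5, y = 55, z = 8 of the handle), 8 inside the wood.
- end_b (a point): Centre of the rounded end of the handle's leg on its -y side (x = 52.5, y = -55, z = 8 of the handle), 8 inside the wood.
- notch_a (a point): Home of end_a's centre in the V-notched stop on the jig's +y side: x = 100, y = 55, z = 26 of the jig. Stop: 26 high above the board, 54 wide (y = 28 to 82), x = 83 to 142; its V opens towards -x, 44 wide at the mouth, 70 degrees between its faces, with a narrow flat bottom.
- notch_b (a point): Home of end_b's centre in the V-notched stop on the jig's -y side: x = 100, y = -55, z = 26 of the jig. Same stop as at notch_a, at y = -82 to -28.
- clamp_bar (a joint): Swing of the clamp bar, rad: 0 = closed, bar along the jig's y, touching the back of the handle when that is home; grows as its free end swings towards the jig's -x (1.57: it points along -x), at most 2.05. A stiff hinge (0.25 N m) keeps it where it is put. Wooden bar, 24 wide, 2 to 26 above the board, 185 long from the hinge, round ends.
- block_top (a point): Middle of the top of the centre block, x = 81, y = 0, z = 38 of the jig; the block is 104 (x) by 48 (y), 20 high above the board, and goes between the handle's legs.
- bar_pivot (a point): Hinge axis (upright) of the clamp bar, at the height of the bar's top: x = -25, y = -96, z = 44 of the jig.
- bar_knob (a point): Top centre of the upright round peg, 18 across and 36 high, on top of the bar near its free end, 171 from the hinge axis; the peg's top is 79.5 above the bench.
- offcut_2: The offcut: a rectangular wooden block, 35 (x) x 60 (y) x 30 high, lying flat on the board inside the U of the handle, roughly square to it. Origin at the centre of its underside. Beside the board the bench top is free for 60 beyond the jig's +y edge (but for listed bystanders).
- glue_bottle: Bystander, to be left alone: standing white glue bottle with blue nozzle, 49 across, 149 high. Origin under its middle, at bench height.
- sanding_block: Bystander, to be left alone: flat cork sanding block, 60 x 102 x 28, long side along its y. Origin under its middle, at bench height.
- gouge_e: Bystander, to be left alone: carving gouge, 224 x 27 x 29, handle towards its +x. Origin under its middle, at bench height.
- carved_hare: Bystander, to be left alone: standing carved wooden hare, 36 x 81 x 74. Origin under its middle, at bench height.
Mind the look-alikes: they are no part of the job. What is meant by the offcut_2 is not blue, and is the larger of those in its own colour.

How it is judged (in metres and radians):
On the way, in this order (a step that is already met when the one before it is completed fails the run):
1. the offcut is out of the handle, on the bench top clear of the board ((x of offcut_2 in the frame of holding_jig below -0.182 m or x of offcut_2 in the frame of holding_jig above 0.162 m or y of offcut_2 in the frame of holding_jig below -0.125 m or y of offcut_2 in the frame of holding_jig above 0.125 m) and height (world z) of offcut_2 between -0.02 and 0.035 m), for 0.2 s.
2. both ends of the handle rest home in the two notched stops (horizontal distance between end_a and notch_a below 0.006 m and horizontal distance between end_b and notch_b below 0.006 m), for 0.2 s.
At the end, for the whole second after the job is handed in: Each end of the handle is within 5 mm of its home point in its notch, with the handle flat on the board and at rest; the clamp bar is closed to less than 0.06 rad; the offcut lies at rest on the bench top, its centre at least 12 mm outside the board's outline (all of step 1 and horizontal distance between end_a and notch_a below 0.005 m and horizontal distance between end_b and notch_b below 0.005 m and value of joint clamp_bar below 0.06 rad and z of bent_handle in the frame of holding_jig below 0.023 m and linear speed of each of bent_handle, offcut_2 below 0.02 m/s); the robot touches nothing.
It fails at once if the handle is lifted more than 15 mm off the board (z of bent_handle in the frame of holding_jig above 0.033 m).
It fails at once if one of the bystanders (glue bottle, sanding block, gouge e, carved hare) is shifted by more than 30 mm (distance of any of glue_bottle, sanding_block, gouge_e, carved_hare from where it was at the start of the episode above 0.03 m).
It also fails if it takes over 70 s, if anything falls off the work surface, if the arm or the gripper's body presses on something with over 40 N, if the wrist force passes 120 N, or if a joint passes its speed limit or range.

ROBOT

A 6-joint arm with a two-finger parallel gripper is mounted at the origin on the work surface; the furniture and walls round the work are solid. World frame = base frame: x ahead of the robot, y to its left, z up, the work surface at z = 0. Lengths are in mm, angles in degrees, forces in N, time in s.
With the tool pointing down it reaches from about 300 to 1000 mm from the base axis. Payload 5.1 kg.
Tool frame: the origin (TCP) lies at the very end of the fingers, on their centre line; the grasp point (between the pads) lies 19 mm behind it; z points along the fingers, y is the line along which they close (so a half turn about z gives the same grasp; the last joint's range is limited). The gripper opens to 95 mm and grips with 3 to 60 N. Pads are 20 mm wide; open, the fingers measure 119 mm over their backs; the gripper's body (75 mm by 180 mm) begins 59 mm behind the grasp point.
Start: joints at [72.33, 7.093, 94.555, -0, 78.352, -4.733], TCP at [145.548, 633.483, 214.656] pointing down, gripper open.
Joint ranges: [-149.61, 149.61], [-58.7, 133.49], [1.44, 155.28], [-77.14, 257.14], [18.33, 153.61], [-166.67, 166.67]. Speed limits (degrees/s): [147.25, 147.25, 180, 180, 180, 180].

INTERFACE

Orientations are given as [roll, pitch, yaw] about the fixed x, y, z axes, in that order (R = Rz(yaw) Ry(pitch) Rx(roll)).
In Python, from cell import status, vision, finish_job gives the robot as it stands.
- The arm moves only by the shell command python3 -m creep 'ROWS'. ROWS is JSON, a list of rows, each an object of numbers: "dx", "dy", "dz": the shift along the tool's x, y, z in m; "wx", "wy", "wz": the turn, a rotation vector about the tool's x, y, z in rad; "grip": the finger opening in m, from 0 to 0.0951. In form: [{"dx": .., "dy": .., "dz": .., "wx": .., "wy": .., "wz": .., "grip": ..}, ...]. A call has 1 to 5 rows; each row is the pose to reach, as a shift and turn from the pose commanded when the call began, along the tool's axes at that moment; what a row does not reach only later rows make up. A row lasts 1/12 s, in which the tool goes at most 41.7 mm and 7.16 degrees, less where a joint would pass 70% of its speed; a pose out of reach is approached as far as the arm can. A call with a gripper value outside its range is refused whole. The fingers move at their own pace and stop on an object; the grip force is fixed at half the most. Time passes only in rows, so rows that repeat a pose let the fingers close. It gives the time, the measured TCP pose, the force, the opening and the grip force at its end, in the units of the state.
- status.get_obs(): the state, without advancing time (a new reading comes with each control period).
- vision.camera(name): name is "scene" or "top" or "wrist"; returns a dict with "image" (420x560x3 uint8, blue, green, red), "z_map" (420x560 float32, mm along the optical axis (not along the pixel's ray), 0 where there is no reading), "fx", "fy", "cx", "cy" (pixels), "k1" (the pictures are not rectified: a ray, as slopes to the right and down, at radius r is drawn at 1 + k1 r^2 times it, then the intrinsics apply), "camera_from_world" (4x4, takes a point from world to camera coordinates). Camera axes: x right, y down, z forward; pixel columns grow to the right and rows downward; lengths in mm; the calibration is good to about 2 mm. A picture is of the moment at which its call begins.
- finish_job(): hands the job in; it is judged then, once.
The state is a dict: "clock": time; "joint_positions": joint angles; "dq": joint speeds; "effort": joint torques, N m; "tcp_pos": TCP position; "tcp_rot": TCP orientation; "wrist_force": force on the tool from outside, world axes, zero at the start; "ft_torque": the same for the moment, N m; "grip_width": opening from 0.0 (shut) to 1.0 (fully open); "grip_force": force on a finger pad.
Only numpy, scipy, OpenCV 4.12 (cv2) and the standard library are available. Lean on these libraries where they do the work, as an engineer would, in place of code of your own. Each camera call takes 0.05 s, during which the arm holds its last target. There are 200 camera calls.

## Working session

There is one attempt and no reset: what is moved stays moved. The work goes in short steps, Python scripts to look and compute and a shell command to move; the robot and the scene stay as the last step left them, time stands still between calls to the robot, and variables do not carry over. Pictures are saved under pics/ and viewed, at most 10 in all, crops included, and the job is handed in when it is done.

```bash
mkdir -p pics; ls; python3 - <<'E'
from cell import status, vision
import cv2,pickle
print(status.get_obs())
for n in ("scene","top"):
    c=vision.camera(n); cv2.imwrite(f"pics/{n}0.png",c["image"]); pickle.dump(c,open(f"{n}0.pkl","wb"))
    print({k:v for k,v in c.items() if k not in("image","z_map")})
E
```

```text
pics
{'clock': 0.0, 'joint_positions': array([ 7.23304131e+01,  7.13245740e+00,  9.46320783e+01, -1.25135226e-03,
        7.83514238e+01, -4.73189653e+00]), 'dq': array([ 0.04095862,  0.06637304,  0.07058913,  0.10008539,  0.0170688 ,
       -0.00200745]), 'effort': array([ 2.09941081e-04, -4.17586470e+01, -3.59934533e+01,  7.74630276e-02,
        4.87734389e-02, -1.44684172e-04]), 'tcp_pos': array([145.3643302 , 632.89254479, 213.41944742]), 'tcp_rot': array([-1.79884335e+02, -8.34498200e-03,  1.67062555e+02]), 'wrist_force': array([-0.2433165 ,  0.30131544,  0.47705889]), 'ft_torque': array([ 0.00052516,  0.03100528, -0.00061036]), 'grip_force': 0.0, 'grip_width': 1.0030768861808492}
{'fx': 392.31966923734234, 'fy': 392.31966923734234, 'cx': 280.35871497547055, 'cy': 213.83509226951716, 'k1': -0.09129367180965106, 'camera_from_world': array([[ 7.64436350e-01, -6.44385922e-01,  2.00960281e-02,
        -3.57756244e+02],
       [-4.26328378e-01, -5.28645466e-01, -7.34015045e-01,
         2.41393316e+02],
       [ 4.83612636e-01,  5.52540275e-01, -6.78835815e-01,
         7.98840042e+02],
       [ 0.00000000e+00,  0.00000000e+00,  0.00000000e+00,
         1.00000000e+00]])}
{'fx': 420.7442314232538, 'fy': 420.7442314232538, 'cx': 274.5340957536409, 'cy': 204.0515279195996, 'k1': -0.010847458468713182, 'camera_from_world': array([[ 9.43136500e-03, -9.99955136e-01,  8.80937752e-04,
        -3.14759293e+01],
       [-9.89112974e-01, -9.45847896e-03, -1.46853879e-01,
         4.54462389e+02],
       [ 1.46855623e-01,  5.13685573e-04, -9.89157805e-01,
         1.01883633e+03],
       [ 0.00000000e+00,  0.00000000e+00,  0.00000000e+00,
         1.00000000e+00]])}
```

View pics/top0.png

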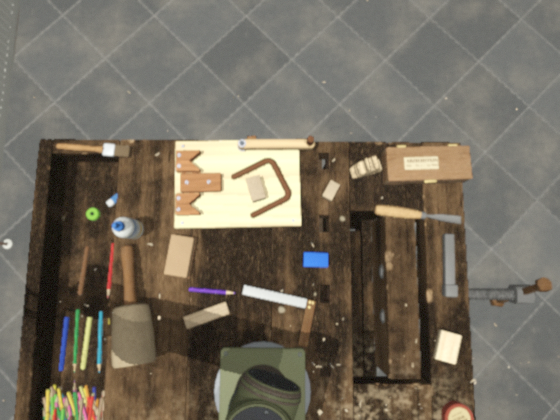

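View pics/scene0.png

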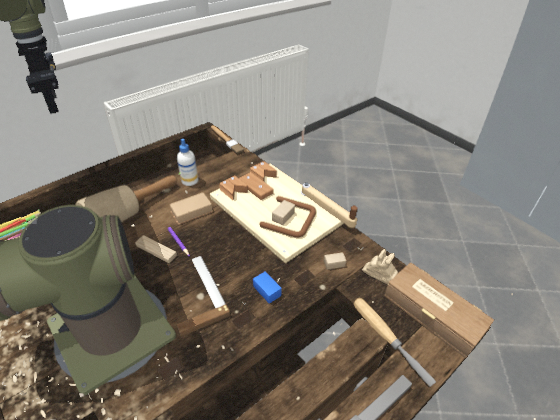

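The top view shows the board at columns 175–300, rows 141–227, with its stops at the left, so jig +x is about world +y. The handle is near (262,187) with the offcut in it at (257,188). The bar lies along the far edge, from the hinge at (242,144) to the knob at (308,143). The sanding block is at (180,255).

```bash
cat > h.py <<'E'
import numpy as np,cv2
def pix2plane(c,uv,z):
    uv=np.asarray(uv,float).reshape(-1,2)
    d=(uv-[c["cx"],c["cy"]])/[c["fx"],c["fy"]]; s=d.copy()
    for _ in range(20): s=d/(1+c["k1"]*(s**2).sum(1,keepdims=True))
    T=c["camera_from_world"]; R=T[:3,:3]; o=-R.T@T[:3,3]
    r=np.c_[s,np.ones(len(s))]@R
    return o[:2]+r[:,:2]*((z-o[2])/r[:,2])[:,None]
def world2pix(c,P):
    P=np.asarray(P,float).reshape(-1,3);T=c["camera_from_world"]
    q=P@T[:3,:3].T+T[:3,3]; s=q[:,:2]/q[:,2:]; s=s*(1+c["k1"]*(s**2).sum(1,keepdims=True))
    return s*[c["fx"],c["fy"]]+[c["cx"],c["cy"]]
def cloud(c):
    v,u=np.mgrid[0:420,0:560]; uv=np.c_[u.ravel(),v.ravel()].astype(float)
    d=(uv-[c["cx"],c["cy"]])/[c["fx"],c["fy"]]; s=d.copy()
    for _ in range(20): s=d/(1+c["k1"]*(s**2).sum(1,keepdims=True))
    z=c["z_map"].ravel()[:,None]; T=c["camera_from_world"]
    return ((np.c_[s,np.ones(len(s))]*z-T[:3,3])@T[:3,:3]).reshape(420,560,3)
E
python3 - <<'E'
import pickle,cv2,numpy as np
from h import *
c=pickle.load(open("top0.pkl","rb")); im=c["image"]; hsv=cv2.cvtColor(im,cv2.COLOR_BGR2HSV)
for p in [(200,160),(290,215),(230,215),(257,188),(280,190),(200,182)]: print(p,im[p[1],p[0]],hsv[p[1],p[0]])
m=((hsv[...,2]>190)&(hsv[...,1]<110)).astype(np.uint8); m[:135]=0;m[235:]=0;m[:,:165]=0;m[:,310:]=0
cs,_=cv2.findContours(m,0,2); k=max(cs,key=cv2.contourArea)
w=pix2plane(c,k[:,0],18).astype(np.float32); print("board",cv2.minAreaRect(w), w.min(0),w.max(0))
W=cloud(c); print("z pts",[W[p[1],p[0]].round(1) for p in [(290,215),(257,188),(200,182),(308,143),(250,245)]])
cv2.imwrite("pics/topcrop.png",cv2.resize(im[125:275,160:360],None,fx=4,fy=4,interpolation=cv2.INTER_CUBIC))
E
```

```text
(200, 160) [223 255 255] [ 30  32 255]
(290, 215) [212 254 255] [ 29  43 255]
(230, 215) [213 255 255] [ 30  42 255]
(257, 188) [178 207 224] [ 19  52 224]
(280, 190) [215 255 255] [ 30  40 255]
(200, 182) [109 157 209] [ 14 122 209]
board ((514.12158203125, 55.818382263183594), (230.70860290527344, 347.8244323730469), 1.8589226007461548) [ 393.6823  -115.07165] [630.1206  232.88423]
z pts [array([429.6, -66.6,  16.9]), array([492.7,  16.8,  46.7]), array([508. , 160.3,  39.2]), array([ 602.9, -108.4,   68.5]), array([353.9,  34.4,  -2.2])]
```

View pics/topcrop.png

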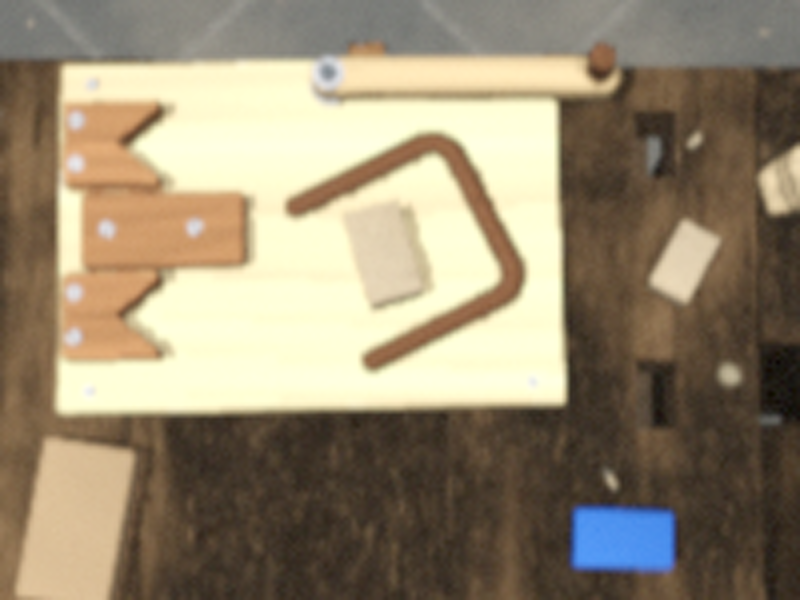

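```bash
python3 - <<'E'
import pickle,cv2,numpy as np
from h import *
c=pickle.load(open("top0.pkl","rb")); im=c["image"]; hsv=cv2.cvtColor(im,cv2.COLOR_BGR2HSV)
f=lambda U:(np.array(U,float)+.5)/4-.5+[160,125]
B=pix2plane(c,f([(567,405),(57,413),(60,62)]),18); J=np.array([(-170,113),(150,113),(150,-113)],float)
S=pix2plane(c,f([(113,230),(247,229)]),38); print("block hole, front",S.round(1))
def rigid(A,Bm):
    a,b=A.mean(0),Bm.mean(0);h=(A-a).T@(Bm-b);t=np.arctan2(h[0,1]-h[1,0],h[0,0]+h[1,1]);R=np.array([[np.cos(t),-np.sin(t)],[np.sin(t),np.cos(t)]]);return R,b-R@a,np.degrees(t)
R,t,th=rigid(J,B); print("jig",t.round(1),th.round(2),"res",(J@R.T+t-B).round(1).tolist())
W=cloud(c); toj=lambda p:(np.asarray(p)-t)@R
# handle: brown mask
m=((hsv[...,2]<190)).astype(np.uint8); x=np.zeros_like(m); x[153:222,228:295]=1; m&=x; 
cs,_=cv2.findContours(m,0,2); k=max(cs,key=cv2.contourArea); 
k=pix2plane(c,k[:,0],26); (hc,sz,a)=cv2.minAreaRect(toj(k).astype(np.float32)); print("handle jig",hc,sz,a)
e=toj(pix2plane(c,f([(295,206),(374,359)]),26)); print("ends b,a jig",e.round(1)); d=e[1]-e[0]; print("len",np.hypot(*d),"handle yaw in jig",np.degrees(np.arctan2(-d[0],d[1])))
o=pix2plane(c,f([(347,212),(408,203),(430,291),(373,306)]),48); print("offcut corners", o.round(1).tolist(), "centre",o.mean(0),"jig",toj(o.mean(0)), cv2.minAreaRect(toj(o).astype(np.float32)))
print("knob",pix2plane(c,f([(600,53)]),79.5),toj(pix2plane(c,f([(600,53)]),79.5)),"pivot",pix2plane(c,f([(329,74)]),46),toj(pix2plane(c,f([(329,74)]),44)))
np.savez("jig.npz",R=R,t=t)
E
```

```text
block hole, front [[507.7 190.9]
 [509.1 106.8]]
jig [511.7  79.2] 91.55 res [[1.2, 1.5], [0.7, 0.3], [-1.9, -1.9]]
handle jig (-74.20270538330078, 11.680862426757812) (118.47260284423828, 123.50341033935547) 25.780641555786133
ends b,a jig [[ -1.4 -15. ]
 [-50.6  83.9]]
len 110.50573759277837 handle yaw in jig 26.470192879701884
offcut corners [[518.4, 43.6], [524.5, 5.7], [469.1, -8.7], [459.4, 26.4]] centre [492.86887307  16.73517986] jig [-61.95957803  20.51301855] ((-61.74009704589844, 19.47140121459961), (38.13821792602539, 61.50035858154297), 13.937121391296387)
knob [[ 612.58701323 -111.57555627]] [[-193.46561726  -95.68611971]] pivot [[607.70376251  56.80484456]] [[-24.86666598 -95.96715163]]
```

```bash
for i in 1 2 3 4; do python3 -m creep '[{"dx":-0.119,"dy":-0.1305},{"dx":-0.119,"dy":-0.1305},{"dx":-0.119,"dy":-0.1305},{"dx":-0.119,"dy":-0.1305},{"dx":-0.119,"dy":-0.1305}]' | tail -c 600; done
python3 -m creep '[{"wz":-0.12},{"wz":-0.24},{"wz":-0.36},{"wz":-0.497},{"wz":-0.497}]'
cat > d.py <<'E'
# jig-frame target of the TCP (jig x,y; world z; world yaw of tool) -> tool deltas from the measured pose
import sys,numpy as np
from cell import status
from scipy.spatial.transform import Rotation as Ro
o=status.get_obs(); p=o["tcp_pos"]; R=Ro.from_euler("xyz",o["tcp_rot"],degrees=True)
g=np.load("jig.npz")
print("t",round(o["clock"],2),"tcp",p.round(1),"rot",o["tcp_rot"].round(2),"jig",((p[:2]-g["t"])@g["R"]).round(1),"F",o["wrist_force"].round(1),"w",round(o["grip_width"]*95.1,1),"gf",round(o["grip_force"],1))
if len(sys.argv)>1:
    x,y,z,yaw=map(float,sys.argv[1:5]); w=np.r_[g["R"]@[x,y]+g["t"],z]
    Rt=Ro.from_euler("xyz",[180,0,yaw],degrees=True)
    print("d",((R.inv().apply(w-p))/1000).round(4),"w",(R.inv()*Rt).as_rotvec().round(4),"world",w.round(1))
E
python3 d.py -62 20 150 195.5
python3 - <<'E'
from cell import vision
import cv2,pickle
c=vision.camera("wrist"); cv2.imwrite("pics/w1.png",c["image"]); pickle.dump(c,open("w1.pkl","wb")); print(c["camera_from_world"].round(3).tolist())
E
```

```text
t 0.1 tcp [145.4 632.9 213.5] rot [-1.7989e+02 -1.0000e-02  1.6706e+02] jig [563.4 351.2] F [-0.2 -0.7  0.1] w 95.1 gf 0.0
d [-0.4772 -0.5225  0.0644] w [-0.0018 -0.0006 -0.4964] world [493.4  16.7 150. ]
[[0.224, 0.975, -0.002, -649.501], [0.935, -0.214, 0.285, -32.666], [0.277, -0.065, -0.959, 391.596], [0.0, 0.0, 0.0, 1.0]]validation failed for argument at $[0]...
validation failed for argument at $[0]...
validation failed for argument at $[0]...
validation failed for argument at $[0]...
validation failed for argument at $[0]...
```

View pics/w1.png

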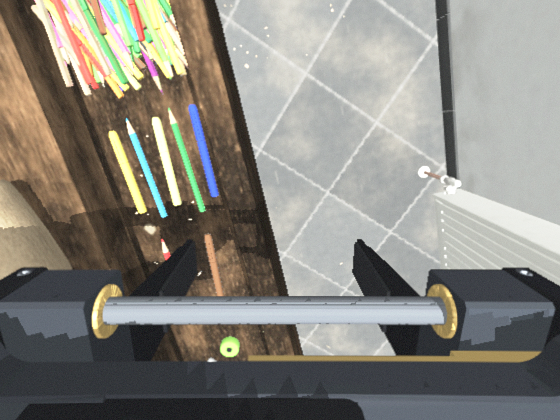

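The arm has not moved, so this picture shows only the bench's edge and the pencils: every key of a row has to be given.

```bash
for i in 1 2 3 4; do python3 -m creep '[{"dx":-0.024,"dy":-0.026,"dz":0,"wx":0,"wy":0,"wz":0,"grip":0.08},{"dx":-0.048,"dy":-0.052,"dz":0,"wx":0,"wy":0,"wz":0,"grip":0.08},{"dx":-0.072,"dy":-0.078,"dz":0,"wx":0,"wy":0,"wz":0,"grip":0.08},{"dx":-0.096,"dy":-0.104,"dz":0,"wx":0,"wy":0,"wz":0,"grip":0.08},{"dx":-0.119,"dy":-0.1305,"dz":0,"wx":0,"wy":0,"wz":0,"grip":0.08}]' | tail -c 600; done
python3 -m creep '[{"dx":0,"dy":0,"dz":0,"wx":0,"wy":0,"wz":-0.12,"grip":0.08},{"dx":0,"dy":0,"dz":0,"wx":0,"wy":0,"wz":-0.24,"grip":0.08},{"dx":0,"dy":0,"dz":0,"wx":0,"wy":0,"wz":-0.36,"grip":0.08},{"dx":0,"dy":0,"dz":0,"wx":0,"wy":0,"wz":-0.48,"grip":0.08},{"dx":0,"dy":0,"dz":0,"wx":0,"wy":0,"wz":-0.497,"grip":0.08}]'
python3 d.py -62 20 150 195.5
python3 - <<'E'
from cell import vision
import cv2,pickle
c=vision.camera("wrist"); cv2.imwrite("pics/w2.png",c["image"]); pickle.dump(c,open("w2.pkl","wb"))
E
```

```text
clock: 0.57
tcp_pos: [232.7, 478.0, 214.2]
tcp_rot: [-180.0, -0.0, 167.1]
wrist_force: [-0.5, -0.2, 0.2]
grip_width: 0.844
grip_force: 0.0
clock: 0.98
tcp_pos: [319.4, 324.2, 214.4]
tcp_rot: [-180.0, 0.0, 167.1]
wrist_force: [1.1, -1.0, -0.1]
grip_width: 0.84
grip_force: 0.0
clock: 1.4
tcp_pos: [406.2, 170.3, 214.6]
tcp_rot: [180.0, 0.0, 167.1]
wrist_force: [0.6, 0.1, 0.1]
grip_width: 0.841
grip_force: 0.0
clock: 1.82
tcp_pos: [493.0, 16.4, 214.4]
tcp_rot: [180.0, -0.0, 167.0]
wrist_force: [0.3, -0.7, 0.4]
grip_width: 0.837
grip_force: 0.0
clock: 2.23
tcp_pos: [492.4, 18.0, 214.3]
tcp_rot: [180.0, -0.0, -164.3]
wrist_force: [0.0, 0.4, -0.1]
grip_width: 0.838
grip_force: 0.0
t 2.23 tcp [492.4  18.  214.3] rot [ 1.7999e+02 -4.0000e-02 -1.6433e+02] jig [-60.7  21. ] F [ 0.   0.4 -0.1] w 79.7 gf 0.0
d [-0.0007 -0.0015  0.0643] w [ 0.0002 -0.0007  0.0029] world [493.4  16.7 150. ]
```

View pics/w2.png

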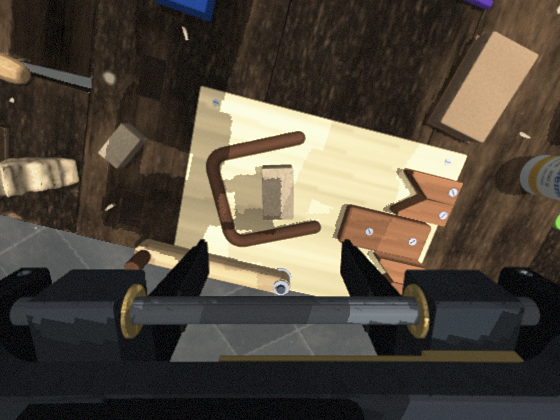

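The wrist view shows the offcut squarely at (277,192) inside the handle, whose ends are at (300,138) and (316,228). The stops are at the right.

```bash
python3 - <<'E'
import pickle,cv2,numpy as np
from h import *
c=pickle.load(open("w2.pkl","rb")); W=cloud(c); g=np.load("jig.npz"); R,t=g["R"],g["t"]
m=((W[...,2]>42)&(W[...,2]<55)&(c["z_map"]>0)).astype(np.uint8); x=np.zeros_like(m); x[155:230,245:305]=1; m&=x
k=max(cv2.findContours(m,0,2)[0],key=cv2.contourArea)[:,0]
w=pix2plane(c,k,48); r=cv2.minAreaRect(w.astype(np.float32)); print("offcut",r,(np.array(r[0])-t)@R)
hsv=cv2.cvtColor(c["image"],cv2.COLOR_BGR2HSV); b=(hsv[...,2]<140).astype(np.uint8); x[:]=0; x[120:250,202:325]=1; b&=x
k=max(cv2.findContours(b,0,2)[0],key=cv2.contourArea)[:,0]; w=(pix2plane(c,k,26)-t)@R; print("handle jig",cv2.minAreaRect(w.astype(np.float32)))
print("pivot, screw ref jig",(pix2plane(c,[(281,287)],46)-t)@R,"corner",(pix2plane(c,[(202,87),(466,155)],18)-t)@R,"blockfront",(pix2plane(c,[(343,229),(348,205)],38)-t)@R)
E
python3 d.py -62 20 24 195.5
```

```text
offcut ((492.5446472167969, 22.031787872314453), (60.460113525390625, 34.66188049316406), 17.265541076660156) [-56.6561318   20.69367549]
handle jig ((-72.27924346923828, 12.532127380371094), (120.59880828857422, 126.16893005371094), 25.755023956298828)
pivot, screw ref jig [[-22.79582714 -94.02420345]] corner [[-166.00636578  111.43579951]
 [ 149.15767866  113.38559943]] blockfront [[31.0728696  -4.44152538]
 [27.60266261 25.53015722]]
t 2.28 tcp [492.4  18.1 214.3] rot [ 1.7999e+02 -3.0000e-02 -1.6450e+02] jig [-60.6  20.9] F [0.1 0.2 0.3] w 80.2 gf 0.0
d [-0.0007 -0.0016  0.1903] w [ 0.0002 -0.0005  0.    ] world [493.4  16.7  24. ]
```

```bash
python3 -m creep '[{"dx":0,"dy":0.002,"dz":0.04,"wx":0,"wy":0,"wz":-0.03,"grip":0.068},{"dx":0,"dy":0.002,"dz":0.08,"wx":0,"wy":0,"wz":-0.03,"grip":0.068},{"dx":0,"dy":0.002,"dz":0.12,"wx":0,"wy":0,"wz":-0.03,"grip":0.068},{"dx":0,"dy":0.002,"dz":0.15,"wx":0,"wy":0,"wz":-0.03,"grip":0.068},{"dx":0,"dy":0.002,"dz":0.17,"wx":0,"wy":0,"wz":-0.03,"grip":0.068}]' | head -c 60
python3 -m creep '[{"dx":0,"dy":0,"dz":0.01,"wx":0,"wy":0,"wz":0,"grip":0.068},{"dx":0,"dy":0,"dz":0.019,"wx":0,"wy":0,"wz":0,"grip":0.068},{"dx":0,"dy":0,"dz":0.019,"wx":0,"wy":0,"wz":0,"grip":0.068},{"dx":0,"dy":0,"dz":0.019,"wx":0,"wy":0,"wz":0,"grip":0.025},{"dx":0,"dy":0,"dz":0.019,"wx":0,"wy":0,"wz":0,"grip":0.025}]'
python3 -m creep '[{"dx":0,"dy":0,"dz":0,"wx":0,"wy":0,"wz":0,"grip":0.02},{"dx":0,"dy":0,"dz":0,"wx":0,"wy":0,"wz":0,"grip":0.02},{"dx":0,"dy":0,"dz":0,"wx":0,"wy":0,"wz":0,"grip":0.02},{"dx":0,"dy":0,"dz":0,"wx":0,"wy":0,"wz":0,"grip":0.02},{"dx":0,"dy":0,"dz":0,"wx":0,"wy":0,"wz":0,"grip":0.02}]'
python3 -m creep '[{"dx":0,"dy":0,"dz":-0.02,"wx":0,"wy":0,"wz":0,"grip":0.02},{"dx":0,"dy":0,"dz":-0.04,"wx":0,"wy":0,"wz":0,"grip":0.02},{"dx":0,"dy":0,"dz":-0.06,"wx":0,"wy":0,"wz":0,"grip":0.02},{"dx":0,"dy":0,"dz":-0.08,"wx":0,"wy":0,"wz":0,"grip":0.02},{"dx":0,"dy":0,"dz":-0.08,"wx":0,"wy":0,"wz":0,"grip":0.02}]'
python3 d.py -40 148 20 181.5
```

```text
clock: 2.7
tcp_pos: [489.3, 20.4, 40.7]
tcp_rot: [179.9, -0.clock: 3.12
tcp_pos: [493.6, 20.0, 27.4]
tcp_rot: [-179.9, 0.2, -162.8]
wrist_force: [0.1, 0.2, 0.4]
grip_width: 0.627
grip_force: 0.0
clock: 3.53
tcp_pos: [492.5, 20.1, 26.3]
tcp_rot: [-180.0, 0.1, -162.7]
wrist_force: [-1.1, 0.7, 2.7]
grip_width: 0.366
grip_force: 30.0
clock: 3.95
tcp_pos: [495.0, 19.9, 110.1]
tcp_rot: [-179.8, 0.4, -162.7]
wrist_force: [0.5, -0.0, 0.3]
grip_width: 0.364
grip_force: 30.0
t 3.95 tcp [495.   19.9 110.1] rot [-179.83    0.42 -162.74] jig [-58.9  18.3] F [ 0.5 -0.   0.3] w 34.6 gf 30.0
d [0.1204 0.0536 0.089 ] w [-0.0019  0.0077  0.275 ] world [364.8  35.2  20. ]
```

```bash
python3 -m creep '[{"dx":0.03,"dy":0.0135,"dz":0,"wx":0,"wy":0.0,"wz":0.07,"grip":0.02},{"dx":0.06,"dy":0.027,"dz":0,"wx":0,"wy":0,"wz":0.14,"grip":0.02},{"dx":0.09,"dy":0.04,"dz":0,"wx":0,"wy":0,"wz":0.21,"grip":0.02},{"dx":0.1205,"dy":0.0535,"dz":0,"wx":0,"wy":0,"wz":0.275,"grip":0.02},{"dx":0.1205,"dy":0.0535,"dz":0,"wx":0,"wy":0,"wz":0.275,"grip":0.02}]' | head -c 60
python3 -m creep '[{"dx":0,"dy":0,"dz":0.03,"wx":0,"wy":0,"wz":0,"grip":0.02},{"dx":0,"dy":0,"dz":0.06,"wx":0,"wy":0,"wz":0,"grip":0.02},{"dx":0,"dy":0,"dz":0.08,"wx":0,"wy":0,"wz":0,"grip":0.02},{"dx":0,"dy":0,"dz":0.09,"wx":0,"wy":0,"wz":0,"grip":0.02},{"dx":0,"dy":0,"dz":0.09,"wx":0,"wy":0,"wz":0,"grip":0.02}]'
python3 d.py -40 148 9.5 181.5
```

```text
clock: 4.37
tcp_pos: [355.5, 36.1, 102.7]
tcp_rot: [180.0, -clock: 4.78
tcp_pos: [358.2, 35.5, 12.0]
tcp_rot: [180.0, -0.4, -178.5]
wrist_force: [-0.2, -0.3, -0.6]
grip_width: 0.366
grip_force: 30.0
t 4.78 tcp [358.2  35.5  12. ] rot [ 179.97   -0.41 -178.48] jig [-39.5 154.6] F [-0.2 -0.3 -0.6] w 34.8 gf 30.0
d [-0.0066 -0.0005  0.0025] w [ 0.0005 -0.0071  0.0003] world [364.8  35.2   9.5]
```

```bash
python3 -m creep '[{"dx":0,"dy":0,"dz":0.002,"wx":0,"wy":0,"wz":0,"grip":0.02},{"dx":0,"dy":0,"dz":0.002,"wx":0,"wy":0,"wz":0,"grip":0.02},{"dx":0,"dy":0,"dz":0.002,"wx":0,"wy":0,"wz":0,"grip":0.06},{"dx":0,"dy":0,"dz":0.002,"wx":0,"wy":0,"wz":0,"grip":0.06},{"dx":0,"dy":0,"dz":0.002,"wx":0,"wy":0,"wz":0,"grip":0.06}]'
python3 -m creep '[{"dx":0,"dy":0,"dz":-0.03,"wx":0,"wy":0,"wz":0,"grip":0.06},{"dx":0,"dy":0,"dz":-0.06,"wx":0,"wy":0,"wz":0,"grip":0.06},{"dx":0,"dy":0,"dz":-0.09,"wx":0,"wy":0,"wz":0,"grip":0.06},{"dx":0,"dy":0,"dz":-0.12,"wx":0,"wy":0,"wz":0,"grip":0.06},{"dx":0,"dy":0,"dz":-0.12,"wx":0,"wy":0,"wz":0,"grip":0.06}]' | head -c 60
python3 - <<'E'
from cell import vision
import cv2,pickle,numpy as np
from h import *
c=vision.camera("top"); g=np.load("jig.npz"); R,t=g["R"],g["t"]; W=cloud(c)
hsv=cv2.cvtColor(c["image"],cv2.COLOR_BGR2HSV); b=(hsv[...,2]<190).astype(np.uint8); x=np.zeros_like(b); x[153:222,228:295]=1; b&=x
k=max(cv2.findContours(b,0,2)[0],key=cv2.contourArea)[:,0]; w=(pix2plane(c,k,26)-t)@R; print("handle jig",cv2.minAreaRect(w.astype(np.float32)))
pickle.dump(c,open("top1.pkl","wb"))
E
# back middle with handle pose (-73,12,26deg): offset -52.5
python3 -c "
import numpy as np;a=np.radians(26);print(-73-52.5*np.cos(a),12-52.5*np.sin(a))"
python3 d.py -120 -11 130 207.5
```

```text
clock: 5.2
tcp_pos: [362.0, 35.4, 14.6]
tcp_rot: [-180.0, 0.1, -178.5]
wrist_force: [-0.7, -0.1, -0.3]
grip_width: 0.52
grip_force: 0.0
clock: 5.62
tcp_pos: [365.4, 35.2, 141.2]
tcp_rot: [-179.9, handle jig ((-66.36078643798828, 21.16153335571289), (159.53211975097656, 156.57864379882812), 88.99559783935547)
-120.18668743070627 -11.014485206426563
t 5.67 tcp [364.   35.3 138.2] rot [-179.96    0.54 -178.49] jig [-39.9 148.8] F [-0.5  0.3 -0.4] w 60.0 gf 0.0
d [-0.1598 -0.08    0.0098] w [-0.0029  0.0091 -0.4536] world [525.9 -40.4 130. ]
```

```bash
python3 -m creep '[{"dx":-0.032,"dy":-0.016,"dz":0,"wx":0,"wy":0,"wz":-0.1,"grip":0.04},{"dx":-0.064,"dy":-0.032,"dz":0,"wx":0,"wy":0,"wz":-0.2,"grip":0.04},{"dx":-0.096,"dy":-0.048,"dz":0,"wx":0,"wy":0,"wz":-0.3,"grip":0.04},{"dx":-0.128,"dy":-0.064,"dz":0,"wx":0,"wy":0,"wz":-0.4,"grip":0.04},{"dx":-0.16,"dy":-0.08,"dz":0,"wx":0,"wy":0,"wz":-0.45,"grip":0.04}]' | head -c 60
python3 -m creep '[{"dx":0,"dy":0,"dz":0,"wx":0,"wy":0,"wz":0,"grip":0.04},{"dx":0,"dy":0,"dz":0,"wx":0,"wy":0,"wz":0,"grip":0.04},{"dx":0,"dy":0,"dz":0,"wx":0,"wy":0,"wz":0,"grip":0.04}]' | head -c 12
python3 d.py -120 -11 22 207.5
python3 - <<'E'
from cell import vision
import cv2,pickle
c=vision.camera("wrist"); cv2.imwrite("pics/w3.png",c["image"]); pickle.dump(c,open("w3.pkl","wb"))
E
```

```text
clock: 6.08
tcp_pos: [523.9, -41.1, 132.2]
tcp_rot: [179.9, clock: 6.33
t 6.33 tcp [522.  -40.1 132.3] rot [ 1.7990e+02 -1.2000e-01 -1.5275e+02] jig [-119.5   -7. ] F [0.3 1.  0.3] w 40.0 gf 0.0
d [-0.0036 -0.0023  0.1103] w [ 0.0018 -0.0021 -0.0044] world [525.9 -40.4  22. ]
```

View pics/w3.png

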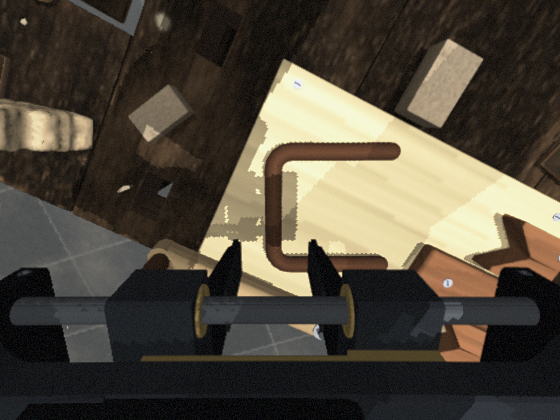

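The fingers at (237,245) and (313,245) straddle the handle's back, which runs vertically at column 275. The offcut lies on the bench at (440,85), clear of the board.

```bash
python3 -m creep '[{"dx":-0.003,"dy":-0.002,"dz":0.03,"wx":0,"wy":0,"wz":0,"grip":0.04},{"dx":-0.003,"dy":-0.002,"dz":0.06,"wx":0,"wy":0,"wz":0,"grip":0.04},{"dx":-0.003,"dy":-0.002,"dz":0.085,"wx":0,"wy":0,"wz":0,"grip":0.04},{"dx":-0.003,"dy":-0.002,"dz":0.1,"wx":0,"wy":0,"wz":0,"grip":0.04},{"dx":-0.003,"dy":-0.002,"dz":0.11,"wx":0,"wy":0,"wz":0,"grip":0.04}]' | head -c 60
python3 -m creep '[{"dx":0,"dy":0,"dz":0,"wx":0,"wy":0,"wz":0,"grip":0.04},{"dx":0,"dy":0,"dz":0,"wx":0,"wy":0,"wz":0,"grip":0.005},{"dx":0,"dy":0,"dz":0,"wx":0,"wy":0,"wz":0,"grip":0.005},{"dx":0,"dy":0,"dz":0,"wx":0,"wy":0,"wz":0,"grip":0.005},{"dx":0,"dy":0,"dz":0,"wx":0,"wy":0,"wz":0,"grip":0.005}]'
python3 -m creep '[{"dx":0,"dy":0,"dz":0,"wx":0,"wy":0,"wz":0,"grip":0.005},{"dx":0,"dy":0,"dz":0,"wx":0,"wy":0,"wz":0,"grip":0.005},{"dx":0,"dy":0,"dz":0,"wx":0,"wy":0,"wz":0,"grip":0.005}]' | tail -n 3
python3 d.py -125.5 0 22 181.55
```

```text
clock: 6.8
tcp_pos: [524.0, -39.7, 21.6]
tcp_rot: [179.9, -0clock: 7.22
tcp_pos: [527.7, -40.7, 25.2]
tcp_rot: [-179.9, 0.1, -152.7]
wrist_force: [-1.2, 2.8, 2.7]
grip_width: 0.199
grip_force: 1.5
wrist_force: [-1.8, 3.4, 7.0]
grip_width: 0.16
grip_force: 30.0
t 7.47 tcp [527.5 -40.5  25.1] rot [-1.7999e+02  8.0000e-02 -1.5273e+02] jig [-120.1  -12.6] F [-1.8  3.4  7. ] w 15.2 gf 30.0
d [0.0137 0.0006 0.003 ] w [2.000e-04 1.400e-03 4.489e-01] world [515.1 -46.2  22. ]
```

```bash
python3 -m creep '[{"dx":0,"dy":0,"dz":0,"wx":0,"wy":0,"wz":0,"grip":0.03},{"dx":0,"dy":0,"dz":0,"wx":0,"wy":0,"wz":0,"grip":0.03},{"dx":0,"dy":0,"dz":0.004,"wx":0,"wy":0,"wz":0,"grip":0.03},{"dx":0,"dy":0,"dz":0.004,"wx":0,"wy":0,"wz":0,"grip":0.03},{"dx":0,"dy":0,"dz":0.004,"wx":0,"wy":0,"wz":0,"grip":0.03}]'
python3 -m creep '[{"dx":0,"dy":0,"dz":0,"wx":0,"wy":0,"wz":0,"grip":0.005},{"dx":0,"dy":0,"dz":0,"wx":0,"wy":0,"wz":0,"grip":0.005},{"dx":0,"dy":0,"dz":0,"wx":0,"wy":0,"wz":0,"grip":0.005},{"dx":0,"dy":0,"dz":0,"wx":0,"wy":0,"wz":0,"grip":0.005},{"dx":0,"dy":0,"dz":0,"wx":0,"wy":0,"wz":0,"grip":0.005}]' 
python3 d.py -125.5 0 22 181.55
```

```text
clock: 7.88
tcp_pos: [526.2, -40.8, 18.9]
tcp_rot: [180.0, -0.1, -152.7]
wrist_force: [0.0, -1.2, -0.9]
grip_width: 0.314
grip_force: 0.0
clock: 8.3
tcp_pos: [526.7, -40.8, 19.6]
tcp_rot: [-180.0, -0.0, -152.7]
wrist_force: [-0.1, 0.0, -1.2]
grip_width: 0.163
grip_force: 30.0
t 8.3 tcp [526.7 -40.8  19.6] rot [-180.     -0.   -152.72] jig [-120.4  -11.8] F [-0.1  0.  -1.2] w 15.5 gf 30.0
d [ 0.0128  0.0005 -0.0024] w [-1.000e-04  0.000e+00  4.491e-01] world [515.1 -46.2  22. ]
```

```bash
python3 -m creep '[{"dx":0.003,"dy":0,"dz":0,"wx":0,"wy":0,"wz":0.09,"grip":0.005},{"dx":0.006,"dy":0,"dz":0,"wx":0,"wy":0,"wz":0.18,"grip":0.005},{"dx":0.009,"dy":0,"dz":0,"wx":0,"wy":0,"wz":0.27,"grip":0.005},{"dx":0.011,"dy":0,"dz":0,"wx":0,"wy":0,"wz":0.36,"grip":0.005},{"dx":0.013,"dy":0.0,"dz":0,"wx":0,"wy":0,"wz":0.449,"grip":0.005}]'
python3 -m creep '[{"dx":0,"dy":0,"dz":0,"wx":0,"wy":0,"wz":0,"grip":0.005},{"dx":0,"dy":0,"dz":0,"wx":0,"wy":0,"wz":0,"grip":0.005}]' | head -n 4
python3 d.py -55 0 20 181.55
python3 - <<'E'
from cell import vision
import cv2,pickle
c=vision.camera("wrist"); cv2.imwrite("pics/w4.png",c["image"]); pickle.dump(c,open("w4.pkl","wb"))
c=vision.camera("top"); cv2.imwrite("pics/t4.png",c["image"]); pickle.dump(c,open("t4.pkl","wb"))
E
```

```text
clock: 8.72
tcp_pos: [514.9, -46.7, 19.6]
tcp_rot: [180.0, -0.0, -178.7]
wrist_force: [-0.1, 0.4, -1.2]
grip_width: 0.163
grip_force: 30.0
clock: 8.88
tcp_pos: [515.0, -46.7, 19.6]
tcp_rot: [180.0, -0.0, -178.3]
wrist_force: [-0.5, 0.6, -0.5]
t 8.88 tcp [515.  -46.7  19.6] rot [ 1.8000e+02 -1.0000e-02 -1.7832e+02] jig [-1.26e+02  1.00e-01] F [-0.5  0.6 -0.5] w 15.1 gf 30.0
d [-0.0002  0.071  -0.0004] w [ 0.     -0.0002  0.0022] world [513.2  24.2  20. ]
```

View pics/w4.png

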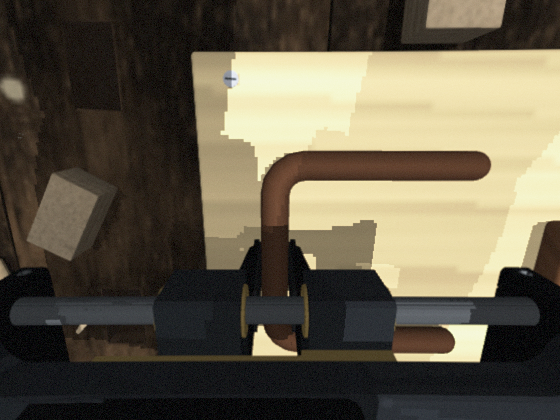

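Gripped handle: it looks square to the board, with leg ends at (482,165) and (446,341) and the board's near edge at row 51.

```bash
python3 - <<'E'
import pickle,cv2,numpy as np
from h import *
c=pickle.load(open("w4.pkl","rb")); g=np.load("jig.npz"); R,t=g["R"],g["t"]
P=lambda uv,z:((pix2plane(c,uv,z)-t)@R).round(1).tolist()
print("ends a,b",P([(476,165),(441,341)],26),"edge y113",P([(193,52),(350,51.5),(540,50)],18),"legs a centre",P([(310,166),(460,165)],26),"back outer,inner mid",P([(262,215),(289,215)],26))
hsv=cv2.cvtColor(c["image"],cv2.COLOR_BGR2HSV); b=((hsv[...,0]<15)&(hsv[...,1]>70)&(hsv[...,2]<170)).astype(np.uint8)
for u in (320,380,440): 
    r=np.flatnonzero(b[130:200,u])+130; print(u,r.min(),r.max(),P([(u,r.min()),(u,r.max())],26))
r=np.flatnonzero(b[165,300:540])+300; print("tip cols",r.max(),P([(r.max(),165)],26))
E
```

```text
ends a,b [[-18.7, 56.6], [-19.9, -54.9]] edge y113 [[-166.9, 112.1], [-87.7, 112.6], [6.9, 112.8]] legs a centre [[-106.6, 56.0], [-27.1, 56.6]] back outer,inner mid [[-132.5, 28.5], [-117.4, 28.5]]
320 152 179 [[-101.6, 63.4], [-101.0, 49.0]]
380 151 179 [[-70.1, 63.9], [-68.6, 49.0]]
440 152 179 [[-38.7, 63.4], [-36.4, 49.1]]
tip cols 490 [[-11.4, 56.6]]
```

```bash
python3 -m creep '[{"dx":0,"dy":0.02,"dz":0,"wx":0,"wy":0,"wz":0,"grip":0.005},{"dx":0,"dy":0.042,"dz":0,"wx":0,"wy":0,"wz":0,"grip":0.005},{"dx":-0.001,"dy":0.064,"dz":0,"wx":0,"wy":0,"wz":0.002,"grip":0.005},{"dx":-0.001,"dy":0.086,"dz":0,"wx":0,"wy":0,"wz":0.002,"grip":0.005},{"dx":-0.001,"dy":0.105,"dz":0,"wx":0,"wy":0,"wz":0.002,"grip":0.005}]'
python3 -m creep '[{"dx":0,"dy":0.003,"dz":0,"wx":0,"wy":0,"wz":0,"grip":0.005},{"dx":0,"dy":0.006,"dz":0,"wx":0,"wy":0,"wz":0,"grip":0.005},{"dx":0,"dy":0.008,"dz":0,"wx":0,"wy":0,"wz":0,"grip":0.005},{"dx":0,"dy":0.01,"dz":0,"wx":0,"wy":0,"wz":0,"grip":0.005},{"dx":0,"dy":0.01,"dz":0,"wx":0,"wy":0,"wz":0,"grip":0.005}]'
python3 d.py -6 0 20 181.55
python3 - <<'E'
from cell import vision
import cv2,pickle
c=vision.camera("wrist"); cv2.imwrite("pics/w5.png",c["image"]); pickle.dump(c,open("w5.pkl","wb"))
E
```

```text
clock: 9.4
tcp_pos: [513.3, 59.3, 19.6]
tcp_rot: [-180.0, 0.0, -178.5]
wrist_force: [0.1, -0.7, -1.1]
grip_width: 0.163
grip_force: 30.0
clock: 9.82
tcp_pos: [513.2, 68.0, 19.6]
tcp_rot: [180.0, 0.0, -178.6]
wrist_force: [-0.2, -0.0, -1.5]
grip_width: 0.16
grip_force: 30.0
t 9.82 tcp [513.2  68.   19.6] rot [ 179.98    0.   -178.59] jig [-11.3  -1.2] F [-0.2 -0.  -1.5] w 15.2 gf 30.0
d [ 0.0012  0.0053 -0.0004] w [ 0.0003  0.     -0.0024] world [511.9  73.2  20. ]
```

View pics/w5.png

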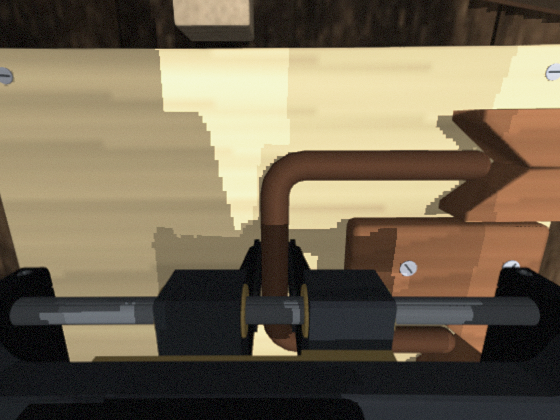

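The near end at (488,163) sits inside the V, short of its bottom; the far end at (447,340) is in the other notch and the block is between the legs. I'll push on gently until contact.

```bash
python3 -m creep '[{"dx":0,"dy":0.001,"dz":0,"wx":0,"wy":0,"wz":0,"grip":0.005},{"dx":0,"dy":0.002,"dz":0,"wx":0,"wy":0,"wz":0,"grip":0.005},{"dx":0,"dy":0.003,"dz":0,"wx":0,"wy":0,"wz":0,"grip":0.005},{"dx":0,"dy":0.004,"dz":0,"wx":0,"wy":0,"wz":0,"grip":0.005},{"dx":0,"dy":0.004,"dz":0,"wx":0,"wy":0,"wz":0,"grip":0.005}]'
for i in 1 2; do python3 -m creep '[{"dx":0,"dy":0.0005,"dz":0,"wx":0,"wy":0,"wz":0,"grip":0.005},{"dx":0,"dy":0.001,"dz":0,"wx":0,"wy":0,"wz":0,"grip":0.005},{"dx":0,"dy":0.001,"dz":0,"wx":0,"wy":0,"wz":0,"grip":0.005}]'|grep -v grip; done
```

```text
clock: 10.28
tcp_pos: [512.9, 72.3, 19.6]
tcp_rot: [180.0, -0.0, -178.6]
wrist_force: [0.3, -0.6, -0.5]
grip_width: 0.162
grip_force: 30.0
clock: 10.53
tcp_pos: [512.9, 73.4, 19.6]
tcp_rot: [180.0, -0.0, -178.6]
wrist_force: [0.3, -0.9, -1.2]
clock: 10.78
tcp_pos: [512.9, 74.4, 19.6]
tcp_rot: [180.0, -0.0, -178.6]
wrist_force: [-0.4, 0.0, -1.1]
```

Still free; continue.

```bash
for i in 1 2 3 4; do python3 -m creep '[{"dx":0,"dy":0.0005,"dz":0,"wx":0,"wy":0,"wz":0,"grip":0.005},{"dx":0,"dy":0.001,"dz":0,"wx":0,"wy":0,"wz":0,"grip":0.005},{"dx":0,"dy":0.001,"dz":0,"wx":0,"wy":0,"wz":0,"grip":0.005}]'|grep -E "pos|force: \[|rot"; done
```

```text
tcp_pos: [512.8, 75.3, 19.6]
tcp_rot: [-180.0, -0.0, -178.5]
wrist_force: [-0.7, 0.3, -0.4]
tcp_pos: [512.7, 76.0, 19.6]
tcp_rot: [-180.0, -0.0, -178.5]
wrist_force: [-0.7, -3.1, -0.6]
tcp_pos: [512.7, 76.2, 19.6]
tcp_rot: [-179.9, -0.0, -178.5]
wrist_force: [-1.4, -7.1, -0.6]
tcp_pos: [512.7, 76.3, 19.6]
tcp_rot: [-179.8, -0.0, -178.5]
wrist_force: [-1.4, -10.0, -1.4]
```

```bash
for i in 1 2 3; do python3 -m creep '[{"dx":0,"dy":0.0005,"dz":0,"wx":0,"wy":0,"wz":0,"grip":0.005},{"dx":0,"dy":0.001,"dz":0,"wx":0,"wy":0,"wz":0,"grip":0.005},{"dx":0,"dy":0.001,"dz":0,"wx":0,"wy":0,"wz":0,"grip":0.005}]'|grep -E "pos|force: \[|rot"; done
python3 -m creep '[{"dx":0,"dy":0,"dz":0,"wx":0,"wy":0,"wz":0,"grip":0.03},{"dx":0,"dy":0,"dz":0,"wx":0,"wy":0,"wz":0,"grip":0.03},{"dx":0,"dy":0,"dz":0,"wx":0,"wy":0,"wz":0,"grip":0.03},{"dx":0,"dy":0,"dz":-0.02,"wx":0,"wy":0,"wz":0,"grip":0.03},{"dx":0,"dy":0,"dz":-0.05,"wx":0,"wy":0,"wz":0,"grip":0.03}]'
python3 -m creep '[{"dx":0,"dy":0,"dz":-0.04,"wx":0,"wy":0,"wz":0,"grip":0.03},{"dx":0,"dy":0,"dz":-0.08,"wx":0,"wy":0,"wz":0,"grip":0.03},{"dx":0,"dy":0,"dz":-0.1,"wx":0,"wy":0,"wz":0,"grip":0.03},{"dx":0,"dy":0,"dz":-0.1,"wx":0,"wy":0,"wz":0,"grip":0.03}]' | head -n 3
python3 - <<'E'
from cell import vision
import cv2,pickle,numpy as np
from h import *
g=np.load("jig.npz"); R,t=g["R"],g["t"]
c=vision.camera("wrist"); cv2.imwrite("pics/w6.png",c["image"]); pickle.dump(c,open("w6.pkl","wb"))
P=lambda p,z:world2pix(c,np.c_[np.array(p)@R.T+t,[z]*len(p)]).round(0).tolist()
print("exp ends a,b",P([(100,55),(100,-55)],26),"back outer",P([(-13,30),(-13,-30)],26))
E
python3 d.py -193.5 -95.7 60 181.5
```

```text
tcp_pos: [512.7, 76.4, 19.6]
tcp_rot: [-179.7, -0.0, -178.5]
wrist_force: [-0.0, -13.6, 0.0]
tcp_pos: [512.7, 76.5, 19.6]
tcp_rot: [-179.5, -0.1, -178.4]
wrist_force: [-1.3, -16.1, -0.0]
tcp_pos: [512.7, 76.5, 19.6]
tcp_rot: [-179.4, -0.1, -178.4]
wrist_force: [-0.5, -20.2, 1.1]
clock: 12.95
tcp_pos: [510.0, 81.9, 67.0]
tcp_rot: [179.9, -0.4, -178.6]
wrist_force: [0.4, 0.0, 0.6]
grip_width: 0.314
grip_force: 0.0
clock: 13.28
tcp_pos: [516.9, 82.5, 177.2]
tcp_rot: [179.9, 0.7, -178.5]
exp ends a,b [[369.0, 137.0], [360.0, 237.0]] back outer [[258.0, 161.0], [259.0, 216.0]]
t 13.33 tcp [515.1  82.2 173.7] rot [ 179.91    0.46 -178.53] jig [ 2.9 -3.5] F [ 0.4 -0.1 -0.7] w 29.9 gf 0.0
d [-0.0916 -0.1965  0.1141] w [ 0.0015  0.008  -0.0006] world [ 612.6 -111.6   60. ]
```

View pics/w6.png

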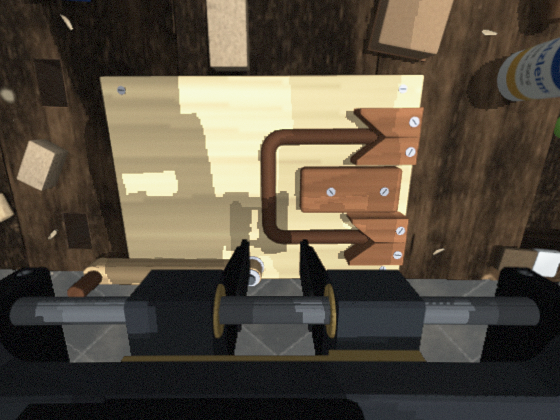

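The handle is home: ends at (369,137) and (360,237) sit at the V bottoms, with the block between its legs and the bar's peg at left, near (90,280). Now to go above the peg.

```bash
python3 -m creep '[{"dx":-0.016,"dy":-0.035,"dz":0,"wx":0,"wy":0,"wz":0,"grip":0.055},{"dx":-0.032,"dy":-0.07,"dz":0,"wx":0,"wy":0,"wz":0,"grip":0.055},{"dx":-0.048,"dy":-0.105,"dz":0,"wx":0,"wy":0,"wz":0,"grip":0.055},{"dx":-0.064,"dy":-0.14,"dz":0,"wx":0,"wy":0,"wz":0,"grip":0.055},{"dx":-0.08,"dy":-0.175,"dz":0,"wx":0,"wy":0,"wz":0,"grip":0.055}]' | head -n 2
python3 -m creep '[{"dx":-0.0116,"dy":-0.0225,"dz":0.02,"wx":0,"wy":0,"wz":0,"grip":0.055},{"dx":-0.0116,"dy":-0.0225,"dz":0.05,"wx":0,"wy":0,"wz":0,"grip":0.055},{"dx":-0.0116,"dy":-0.0225,"dz":0.07,"wx":0,"wy":0,"wz":0,"grip":0.055},{"dx":-0.0116,"dy":-0.0225,"dz":0.07,"wx":0,"wy":0,"wz":0,"grip":0.055},{"dx":-0.0116,"dy":-0.0225,"dz":0.07,"wx":0,"wy":0,"wz":0,"grip":0.055}]' | head -n 2
python3 d.py -194.5 -96 52 181.5
python3 - <<'E'
from cell import vision
import cv2,pickle,numpy as np
c=vision.camera("wrist"); cv2.imwrite("pics/w7.png",c["image"]); pickle.dump(c,open("w7.pkl","wb"))
E
```

```text
clock: 13.75
tcp_pos: [596.7, -92.4, 167.2]
clock: 14.17
tcp_pos: [607.3, -112.9, 96.3]
t 14.17 tcp [ 607.3 -112.9   96.3] rot [ 179.87   -0.33 -178.56] jig [-194.7  -90.3] F [-0.5  0.1  0.8] w 54.6 gf 0.0
d [-0.0059  0.0001  0.0443] w [ 0.0023 -0.0057 -0.001 ] world [ 612.9 -112.6   52. ]
```

View pics/w7.png

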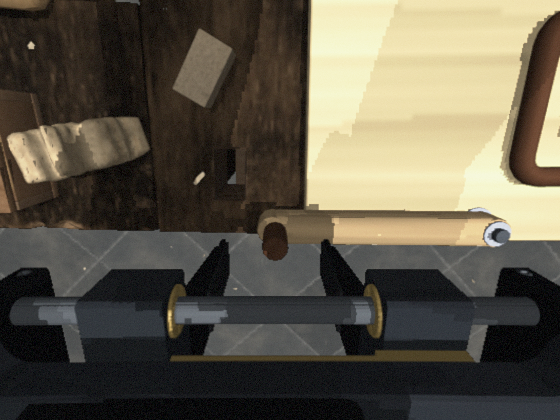

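The peg's top is at (275,247), between the fingers' columns (225–330); the hinge is at (497,235).

```bash
python3 - <<'E'
import pickle,numpy as np
from h import *
c=pickle.load(open("w7.pkl","rb")); g=np.load("jig.npz"); R,t=g["R"],g["t"]
print((pix2plane(c,[(275,247)],79.5)-t)@R,(pix2plane(c,[(497,236)],50)-t)@R, "tcp pix",world2pix(c,[(607.3,-112.9,96.3),(612.9,-112.6,79.5)]))
E
python3 d.py -194.5 -96 52 181.5
```

```text
[[-193.75986139  -91.30154323]] [[-26.89613284 -95.22775954]] tcp pix [[273.6558882  256.58277166]
 [273.89439092 253.52010842]]
t 14.22 tcp [ 608.8 -113.2   98.7] rot [ 1.7994e+02 -1.0000e-01 -1.7854e+02] jig [-195.   -91.8] F [ 0.2  0.7 -0.1] w 55.4 gf 0.0
d [-0.0042  0.0005  0.0467] w [ 0.001  -0.0017 -0.0006] world [ 612.9 -112.6   52. ]
```

```bash
python3 -m creep '[{"dx":-0.002,"dy":0.001,"dz":0.015,"wx":0,"wy":0,"wz":0,"grip":0.055},{"dx":-0.002,"dy":0.001,"dz":0.03,"wx":0,"wy":0,"wz":0,"grip":0.055},{"dx":-0.002,"dy":0.001,"dz":0.044,"wx":0,"wy":0,"wz":0,"grip":0.055},{"dx":-0.002,"dy":0.001,"dz":0.044,"wx":0,"wy":0,"wz":0,"grip":0.055},{"dx":-0.002,"dy":0.001,"dz":0.044,"wx":0,"wy":0,"wz":0,"grip":0.055}]'
for i in 1 2; do python3 -m creep '[{"dx":0,"dy":0,"dz":0,"wx":0,"wy":0,"wz":0,"grip":0.005},{"dx":0,"dy":0,"dz":0,"wx":0,"wy":0,"wz":0,"grip":0.005},{"dx":0,"dy":0,"dz":0,"wx":0,"wy":0,"wz":0,"grip":0.005},{"dx":0,"dy":0,"dz":0,"wx":0,"wy":0,"wz":0,"grip":0.005}]'|tail -n 3; done
python3 d.py -192 -60 52 181.5
```

```text
clock: 14.63
tcp_pos: [610.7, -112.3, 54.9]
tcp_rot: [180.0, -0.1, -178.5]
wrist_force: [1.2, -0.4, 0.3]
grip_width: 0.579
grip_force: 0.0
wrist_force: [1.0, -0.7, 0.1]
grip_width: 0.354
grip_force: 0.0
wrist_force: [-0.4, 2.0, 1.0]
grip_width: 0.181
grip_force: 30.0
t 15.3 tcp [ 611.4 -112.5   55.9] rot [ 1.7997e+02  2.0000e-02 -1.7856e+02] jig [-194.4  -94.5] F [-0.4  2.   1. ] w 17.3 gf 30.0
d [0.0345 0.0023 0.0039] w [ 0.0005  0.0003 -0.0011] world [ 576.9 -111.1   52. ]
```

```bash
python3 -m creep '[{"dx":0.0171,"dy":0.0011,"dz":0,"wx":0,"wy":0,"wz":0,"grip":0.005},{"dx":0.034,"dy":0.0038,"dz":0,"wx":0,"wy":0,"wz":0,"grip":0.005},{"dx":0.0505,"dy":0.0082,"dz":0,"wx":0,"wy":0,"wz":0,"grip":0.005},{"dx":0.0665,"dy":0.0142,"dz":0,"wx":0,"wy":0,"wz":0,"grip":0.005},{"dx":0.0818,"dy":0.0218,"dz":0,"wx":0,"wy":0,"wz":0,"grip":0.005}]'
python3 d.py
```

```text
clock: 15.72
tcp_pos: [528.8, -94.7, 55.8]
tcp_rot: [-179.8, 0.1, -178.6]
wrist_force: [0.8, -5.5, -0.6]
grip_width: 0.186
grip_force: 30.0
t 15.72 tcp [528.8 -94.7  55.8] rot [-1.7979e+02  1.0000e-01 -1.7859e+02] jig [-174.4  -12.4] F [ 0.8 -5.5 -0.6] w 17.7 gf 30.0
```

```bash
python3 -m creep '[{"dx":0.0145,"dy":0.0091,"dz":0,"wx":0,"wy":0,"wz":0,"grip":0.005},{"dx":0.028,"dy":0.0196,"dz":0,"wx":0,"wy":0,"wz":0,"grip":0.005},{"dx":0.0403,"dy":0.0314,"dz":0,"wx":0,"wy":0,"wz":0,"grip":0.005},{"dx":0.0515,"dy":0.0444,"dz":0,"wx":0,"wy":0,"wz":0,"grip":0.005},{"dx":0.0613,"dy":0.0584,"dz":0,"wx":0,"wy":0,"wz":0,"grip":0.005}]'
python3 -m creep '[{"dx":0.0083,"dy":0.0149,"dz":0,"wx":0,"wy":0,"wz":0,"grip":0.005},{"dx":0.0151,"dy":0.0306,"dz":0,"wx":0,"wy":0,"wz":0,"grip":0.005},{"dx":0.0204,"dy":0.0468,"dz":0,"wx":0,"wy":0,"wz":0,"grip":0.005},{"dx":0.0239,"dy":0.0636,"dz":0,"wx":0,"wy":0,"wz":0,"grip":0.005},{"dx":0.0252,"dy":0.0737,"dz":0,"wx":0,"wy":0,"wz":0,"grip":0.005}]'
python3 -m creep '[{"dx":0.0003,"dy":0.003,"dz":0,"wx":0,"wy":0,"wz":0,"grip":0.005},{"dx":0.0005,"dy":0.006,"dz":0,"wx":0,"wy":0,"wz":0,"grip":0.005},{"dx":0.0007,"dy":0.009,"dz":0,"wx":0,"wy":0,"wz":0,"grip":0.005},{"dx":0.0008,"dy":0.012,"dz":0,"wx":0,"wy":0,"wz":0,"grip":0.005},{"dx":0.0009,"dy":0.014,"dz":0,"wx":0,"wy":0,"wz":0,"grip":0.005}]'
python3 d.py
```

```text
clock: 16.13
tcp_pos: [462.2, -40.0, 55.6]
tcp_rot: [-179.5, -0.5, -178.5]
wrist_force: [-12.5, -14.3, 8.1]
grip_width: 0.185
grip_force: 30.0
clock: 16.55
tcp_pos: [436.9, 36.8, 55.5]
tcp_rot: [-179.9, -0.3, -178.5]
wrist_force: [-5.7, -4.4, 4.2]
grip_width: 0.182
grip_force: 30.0
clock: 16.97
tcp_pos: [436.5, 50.3, 55.5]
tcp_rot: [-179.9, -0.2, -178.6]
wrist_force: [-5.3, -2.5, 3.5]
grip_width: 0.185
grip_force: 30.0
t 16.97 tcp [436.5  50.3  55.5] rot [-179.91   -0.21 -178.56] jig [-26.9  76. ] F [-5.3 -2.5  3.5] w 17.6 gf 30.0
```

Nearly closed; ease on until the bar presses on the handle.

```bash
for i in 1 2 3 4 5; do python3 -m creep '[{"dx":0,"dy":0.0005,"dz":0,"wx":0,"wy":0,"wz":0,"grip":0.005},{"dx":0,"dy":0.001,"dz":0,"wx":0,"wy":0,"wz":0,"grip":0.005},{"dx":0,"dy":0.001,"dz":0,"wx":0,"wy":0,"wz":0,"grip":0.005}]'|grep -E "pos|force: \["; done
```

```text
tcp_pos: [436.4, 51.3, 55.5]
wrist_force: [-5.6, -2.9, 4.6]
tcp_pos: [436.4, 52.1, 55.5]
wrist_force: [-5.7, -2.9, 3.3]
tcp_pos: [436.5, 53.2, 55.5]
wrist_force: [-5.4, -2.2, 4.0]
tcp_pos: [436.5, 54.0, 55.5]
wrist_force: [-5.2, -2.8, 3.4]
tcp_pos: [436.5, 54.1, 55.5]
wrist_force: [-5.3, -6.8, 3.4]
```

```bash
for i in 1 2 3; do python3 -m creep '[{"dx":0,"dy":0.0005,"dz":0,"wx":0,"wy":0,"wz":0,"grip":0.005},{"dx":0,"dy":0.001,"dz":0,"wx":0,"wy":0,"wz":0,"grip":0.005},{"dx":0,"dy":0.001,"dz":0,"wx":0,"wy":0,"wz":0,"grip":0.005}]'|grep -E "pos|force: \["; done
python3 -m creep '[{"dx":0,"dy":0,"dz":0,"wx":0,"wy":0,"wz":0,"grip":0.04},{"dx":0,"dy":-0.002,"dz":0,"wx":0,"wy":0,"wz":0,"grip":0.04},{"dx":0,"dy":-0.004,"dz":0,"wx":0,"wy":0,"wz":0,"grip":0.04},{"dx":0,"dy":-0.004,"dz":-0.02,"wx":0,"wy":0,"wz":0,"grip":0.04},{"dx":0,"dy":-0.004,"dz":-0.05,"wx":0,"wy":0,"wz":0,"grip":0.04}]'
python3 -m creep '[{"dx":0,"dy":0,"dz":-0.04,"wx":0,"wy":0,"wz":0,"grip":0.04},{"dx":0,"dy":-0.03,"dz":-0.06,"wx":0,"wy":0,"wz":0,"grip":0.04},{"dx":-0.01,"dy":-0.06,"dz":-0.08,"wx":0,"wy":0,"wz":0,"grip":0.04},{"dx":-0.01,"dy":-0.06,"dz":-0.1,"wx":0,"wy":0,"wz":0,"grip":0.04},{"dx":-0.01,"dy":-0.06,"dz":-0.1,"wx":0,"wy":0,"wz":0,"grip":0.04}]' | head -n 3
python3 - <<'E'
from cell import vision
import cv2,pickle,numpy as np
c=vision.camera("wrist"); cv2.imwrite("pics/w8.png",c["image"]); pickle.dump(c,open("w8.pkl","wb"))
E
```

```text
tcp_pos: [436.5, 54.3, 55.5]
wrist_force: [-5.4, -10.7, 3.9]
tcp_pos: [436.5, 54.4, 55.5]
wrist_force: [-4.8, -14.7, 3.4]
tcp_pos: [436.4, 54.6, 55.5]
wrist_force: [-6.1, -16.5, 4.1]
clock: 19.38
tcp_pos: [435.0, 54.8, 102.9]
tcp_rot: [180.0, -0.4, -178.6]
wrist_force: [0.7, -1.0, -0.5]
grip_width: 0.41
grip_force: 0.0
clock: 19.8
tcp_pos: [452.2, -6.3, 210.8]
tcp_rot: [-179.9, 0.5, -178.7]
```

View pics/w8.png

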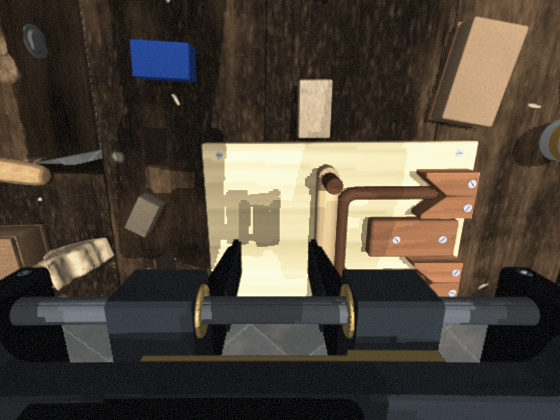

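The bar lies shut along the handle's back (peg at (330,180), bar running down column 327). The near end is deep in its V at (432,190), and the offcut is on the bench at (315,108), clear of the board. I can hand it in.

```bash
python3 -c "
from cell import finish_job; print(finish_job())"
```

```text
the job is handed in; nothing more can be done
None
```

The job is handed in, though no pass/fail result came back: the offcut is on the bench clear of the board, the handle is pushed home in both notches, and the clamp bar is closed against its back; I viewed 11 pictures, one over the limit of 10.

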